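Hang the offset bracket level on the checking stand

TASK

Take the bracket that stands on the green bay of the tray and hang it on the pin of the blue stand by the one of its four holes that lets it hang level. Slide it gently along the pin until you feel the sprung red stop, so that it settles down into the pin's groove just in front of the stop, and let go; nothing may press on the stand harder than about 20 N. Leave the other bracket on the white bay and the things on the bench alone.

Things in the scene. Friction and masses are not known exactly. Their poses are not given: they have to be found in the camera images.
- bracket_steel: Upright bracket: aluminium bar 10 mm thick (x), 160 long (y -80 to 80), z 46 to 94 mm, on thin uprights and a 12 mm high steel foot strip; this frame is symmetrical, about 0.38 kg. Two dark steel blocks (each 22 x 36 y x 30 z mm) on its faces at the foot, centred at y +66 mm, weigh together 1.20 x the frame. Origin: middle of its underside; z up, x through the holes, y along the bar.
- bracket_plastic: The same bracket, same sizes and holes, but its two blocks are light orange plastic, centred at y -66 mm; together they weigh 0.222 x the frame. Origin: middle of its underside; z up, x through the holes, y along the bar.
- steel_row (a point): Middle of the hole row of bracket_steel, in its bar 58 mm above its underside, axes as the bracket. Four round 16 mm holes run right through along x, at y -36, -12, +12, +36 mm from here. The bar is pinched across its 10 mm thickness, anywhere along the top edge, 36 mm above here; fingertips kept 14 mm or more above here clear the pin.
- plastic_row (a point): The same point on bracket_plastic: middle of its hole row, holes likewise at y -36, -12, +12, +36 mm.
- green_bay (a point): Centre of the green rectangle (72 x 190 mm) on the grey kit tray, surface 12 mm above the bench; the bracket to be hung stands here, its axes roughly along the tray's.
- white_bay (a point): Centre of the white rectangle on the same tray, 110 mm beyond the green one; the other bracket stands here and stays here.
- stand: Blue fixed stand. From the tip inwards its pin has a 7 mm long cone (5 to 11 mm diameter), a 20 mm land of 11 mm diameter, a 13 mm wide groove of 5 mm diameter, then a red stop block (30 mm wide, 4 mm above to 15 below the axis), face 40 mm from the tip. The stop yields from 2 N, at 2 N/mm for 3 mm, then is solid. Origin on the bench below the pin root, axes as there.
- pin_root (a point): Where the level pin's axis leaves the front face of the blue post (44 mm wide, top 8 mm above here), 180 mm above the bench. x along the pin into the post, z up: the pin points to -x. Its tip is 70 to 120 mm from here, set anew each time and not measured. A bracket in the groove has its hole's centre 5.5 mm below the axis, on the land only 2.5 mm.
- screwdriver: red-handled screwdriver lying on the bench, about 200 mm long; only in the way. Origin: middle of its underside.
- spanner: steel spanner lying on the bench, about 180 mm long; only in the way. Origin: middle of its underside.
- oil_can: green can, 60 mm across, 120 mm tall, standing; only in the way. Origin: middle of its underside.
- carton: cardboard carton 90 x 120 x 70 mm; only in the way. Origin: middle of its underside.
- collar: brass ring 56 mm across, 18 mm high, lying flat; only in the way. Origin: middle of its underside.
Not all that is in view belongs to the job. What is shaped like the stand but purple is not meant.

How it is judged:
On the way, in this order (a step that is already met when the one before it is completed fails the run):
1. a bracket has been lifted clear of the tray (height (world z) of any of bracket_steel, bracket_plastic above 0.05 m), for 0.1 s.
2. one of its holes is over the pin, the bracket roughly upright (((x of bracket_steel in the frame of pin_root between -0.1 and -0.03 m and y of bracket_steel in the frame of pin_root between -0.062 and 0.062 m and z of bracket_steel in the frame of pin_root between -0.07 and -0.048 m and angle between bracket_steel's own z axis and vertical below 0.3 rad) or (x of bracket_plastic in the frame of pin_root between -0.1 and -0.03 m and y of bracket_plastic in the frame of pin_root between -0.062 and 0.062 m and z of bracket_plastic in the frame of pin_root between -0.07 and -0.048 m and angle between bracket_plastic's own z axis and vertical below 0.3 rad))), for 0.2 s.
At the end, for the whole second after the job is handed in: The green-bay bracket hangs at rest by one hole in the pin's groove (hole centre over 4.1 mm below the pin axis, so not on the land before it), level within 0.12 rad, either way round; the other bracket stands upright within 30 mm of the centre of the white bay (((x of bracket_steel in the frame of pin_root between -0.1 and -0.03 m and y of bracket_steel in the frame of pin_root between -0.062 and 0.062 m and z of bracket_steel in the frame of pin_root between -0.07 and -0.0621 m and angle between bracket_steel's own z axis and vertical below 0.12 rad and linear speed of bracket_steel below 0.02 m/s and angular speed of bracket_steel below 0.15 rad/s and horizontal distance between bracket_plastic and white_bay below 0.03 m and angle between bracket_plastic's own z axis and vertical below 0.1 rad) or (x of bracket_plastic in the frame of pin_root between -0.1 and -0.03 m and y of bracket_plastic in the frame of pin_root between -0.062 and 0.062 m and z of bracket_plastic in the frame of pin_root between -0.07 and -0.0621 m and angle between bracket_plastic's own z axis and vertical below 0.12 rad and linear speed of bracket_plastic below 0.02 m/s and angular speed of bracket_plastic below 0.15 rad/s and horizontal distance between bracket_steel and white_bay below 0.03 m and angle between bracket_steel's own z axis and vertical below 0.1 rad))); the robot touches nothing.
It fails at once if something pressed on the stand, its pin or its stop with more than 20 N (contact force between stand and anything else above 20 N).
It fails at once if both brackets were moved (distance of each of bracket_steel, bracket_plastic from where it was at the start of the episode above 0.03 m).
It fails at once if a thing on the bench was pushed more than 30 mm (distance of any of screwdriver, spanner, oil_can, carton, collar from where it was at the start of the episode above 0.03 m).
It also fails if it takes over 48 s, if anything falls off the work surface, if the arm or the gripper's body presses on something with over 40 N, if the wrist force passes 120 N, or if a joint passes its speed limit or range.

ROBOT

A 7-joint arm with a two-finger parallel gripper is mounted at the origin on the work surface. World frame = base frame: x ahead of the robot, y to its left, z up, the work surface at z = 0. Lengths are in m, angles in rad, forces in N, time in s.
With the tool pointing down it reaches from about 0.4 to 0.875 m from the base axis. Payload 19.3 kg.
Tool frame: the origin (TCP) lies midway between the tips of the shut fingers; the grasp point (between the pads) lies 19 mm behind it; z points along the fingers, y is the direction in which the jaws open and shut (so a half turn about z gives the same grasp; the last joint's range is limited). The gripper opens to 85 mm and grips with 20 to 120 N. Pads are 22 mm wide; open, the fingers measure 114 mm over their backs; the gripper's body (76 mm by 85 mm) begins 54 mm behind the grasp point. The pads swing forward as they close: fully open they stand 13 mm farther back than shut.
Start: joints at [-1.201, 0.521, -0.036, 1.599, 0.021, 1.021, -0.113], TCP at [0.266, 0.566, 0.231] pointing down, gripper open.
Joint ranges: [-2.91, 2.91], [-0.3, 2.13], [-1.5, 1.42], [0.17, 2.43], [-1.26, 4.41], [0.16, 1.93], [-2.52, 2.52]. Speed limits (rad/s): [1.89, 1.89, 2.39, 2.39, 3.01, 3.01, 3.01].

INTERFACE

Orientations are given as [roll, pitch, yaw] about the fixed x, y, z axes, in that order (R = Rz(yaw) Ry(pitch) Rx(roll)).
In Python, from workcell import bot gives the robot as it stands.
- The arm moves only by the tool servo_tool, never from a script. Its argument "plan" is a list of rows, each a list of 5 numbers: the shift along the world's x, y, z in mm, then the turn about the world's z in rad, then the gripper's target within -1 to 1 (shut at 1, half-way at 0, fully open at -1). In form: [[tx, ty, tz, yaw, jaw], ...]. A call has exactly 10 rows; each row is the pose to reach, as a shift and turn from the pose commanded when the call began; what a row does not reach only later rows make up. A row lasts 1/12 s, in which the tool goes at most 41.7 mm and 7.16 degrees, less where a joint would pass 70% of its speed; a pose out of reach is approached as far as the arm can. A call with a gripper value outside its range is refused whole. The fingers move at their own pace and stop on an object; "squeeze" is the grip in N (left out, the last holds). Time passes only in rows, so rows that repeat a pose let the fingers close, or fill a call up. It gives the time, the measured TCP pose, the force and the opening at its end, in the units of the state.
- bot.observe(): the state, without advancing time (a new reading comes with each control period).
- bot.grab_frame(name): name is "side" or "top"; returns the picture (420x560x3 uint8, blue, green, red); there is no depth.
- bot.calibration(name): a dict with "fx", "fy", "cx", "cy" (pixels), "k1" (the pictures are not rectified: a ray, as slopes to the right and down, at radius r is drawn at 1 + k1 r^2 times it, then the intrinsics apply), "T" (4x4, takes a point from camera to world coordinates). Camera axes: x right, y down, z forward; pixel columns grow to the right and rows downward; lengths in m; the calibration is good to about 2 mm. A picture is of the moment at which its call begins. calibration takes no time and is no camera call.
- bot.job_done(): hands the job in, once; it reports no verdict.
The state is a dict: "clock": time; "qpos": joint angles; "qd": joint speeds; "joint_efforts": joint torques, N m; "position": TCP position; "tool_rot": TCP orientation; "force": force on the tool from outside, world axes, zero at the start; "moment": the same for the moment, N m; "grip_width": finger opening in m.
Only numpy, scipy, OpenCV 4.12 (cv2) and the standard library are available. Lean on these libraries where they do the work, as an engineer would, in place of code of your own. Each camera call takes 0.05 s, during which the arm holds its last target.

## Working session

There is one attempt and no reset: what is moved stays moved. The work goes in short steps, Python scripts to look and compute and a tool call to move; the robot and the scene stay as the last step left them, time stands still between calls to the robot, and variables do not carry over. Pictures are saved under pics/ and viewed, and the job is handed in when it is done.

Besides the shell and the picture viewer there is one more tool, called after "Emit:" by a JSON object that holds its "fn" and its "kwargs", one argument or row to a line. servo_tool: Moves the arm, as the interface text tells. Its arguments: {"type":"object","properties":{"plan":{"type":"array","items":{"type":"array","items":{"type":"number"}}},"squeeze":{"type":"number"}},"required":["plan"]}

```bash
ls; mkdir -p pics; python3 - <<'E'
from workcell import bot
import cv2
print(bot.observe())
for n in("side","top"):
    cv2.imwrite(f"pics/{n}0.png",bot.grab_frame(n)); c=bot.calibration(n); print(n,c)
E
```

```text
pics
{'clock': 0.0, 'qpos': array([-1.20121903,  0.52201999, -0.03632814,  1.60002231,  0.02120931,
        1.02108265, -0.11278705]), 'qd': array([ 0.00058733, -0.00028414,  0.00026339,  0.0007082 ,  0.00101748,
       -0.00025886, -0.00072683]), 'joint_efforts': array([-1.32689926e-03, -9.27099895e+01,  1.97946489e+00, -3.69933307e+01,
        1.77598209e-02,  8.14142200e-03, -5.31245576e-05]), 'position': array([0.26597597, 0.56520166, 0.23071688]), 'tool_rot': array([-3.14044915e+00,  8.94300113e-05,  2.70182416e+00]), 'force': array([ 0.6318085 , -0.25715327,  0.35694248]), 'moment': array([-0.00422273, -0.02308316,  0.0356017 ]), 'grip_width': 0.08517644593882032}
side {'fx': 399.1199068587965, 'fy': 399.1199068587965, 'cx': 277.249048541081, 'cy': 211.8111755361523, 'k1': -0.022004839234406614, 'T': array([[ 0.87683403, -0.35940631,  0.31935747,  0.11358123],
       [-0.48060241, -0.63648782,  0.60324504, -0.77841943],
       [-0.01354293, -0.68242975, -0.73082572,  0.95040631],
       [ 0.        ,  0.        ,  0.        ,  1.        ]])}
top {'fx': 546.0197568602706, 'fy': 546.0197568602706, 'cx': 286.6693649894867, 'cy': 209.30351740356787, 'k1': -0.07991409267180757, 'T': array([[ 1.86525149e-03, -9.97278360e-01,  7.37047715e-02,
         3.59099615e-01],
       [-9.99989991e-01, -1.56041485e-03,  4.19328163e-03,
        -9.52011037e-02],
       [-4.06685901e-03, -7.37118552e-02, -9.97271289e-01,
         1.70782702e+00],
       [ 0.00000000e+00,  0.00000000e+00,  0.00000000e+00,
         1.00000000e+00]])}
```

View pics/side0.png

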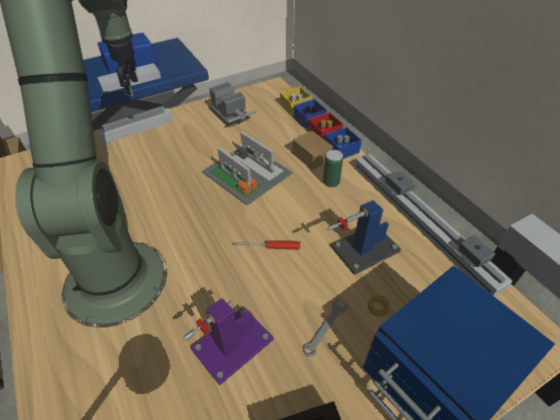

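View pics/top0.png

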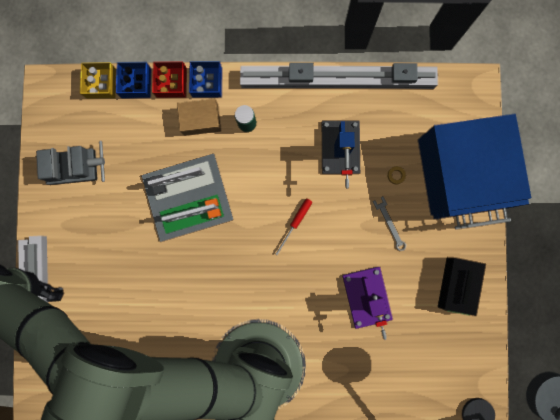

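```bash
cat > h.py <<'E'
import numpy as np, cv2
from workcell import bot
C={n:bot.calibration(n) for n in("side","top")}
def proj(n,P):
    c=C[n];P=np.atleast_2d(P);T=np.linalg.inv(c["T"]);p=P@T[:3,:3].T+T[:3,3]
    s=p[:,:2]/p[:,2:];s=s*(1+c["k1"]*(s**2).sum(1,keepdims=True))
    return np.c_[c["fx"]*s[:,0]+c["cx"],c["fy"]*s[:,1]+c["cy"]]
def ray(n,uv):
    c=C[n];d=np.array([(uv[0]-c["cx"])/c["fx"],(uv[1]-c["cy"])/c["fy"]]);s=d.copy()
    for _ in range(20): s=d/(1+c["k1"]*(s@s))
    return c["T"][:3,3],c["T"][:3,:3]@np.r_[s,1]
def onz(n,uv,z):
    o,d=ray(n,uv);return o+d*(z-o[2])/d[2]
def tri(us,ut):
    o1,d1=ray("side",us);o2,d2=ray("top",ut)
    k=np.linalg.lstsq(np.c_[d1,-d2],o2-o1,rcond=None)[0]
    a=o1+k[0]*d1;b=o2+k[1]*d2
    return (a+b)/2,np.linalg.norm(a-b)
def crop(src,x0,y0,x1,y1,f,out):
    im=src if not isinstance(src,str) else cv2.imread(src)
    c=cv2.resize(im[y0:y1,x0:x1],None,fx=f,fy=f,interpolation=cv2.INTER_CUBIC)
    for x in range((x0+9)//10*10,x1,10):
        cv2.line(c,(int((x-x0+.5)*f),0),(int((x-x0+.5)*f),5 if x%50 else 14),(0,0,255),1)
    for y in range((y0+9)//10*10,y1,10):
        cv2.line(c,(0,int((y-y0+.5)*f)),(5 if y%50 else 14,int((y-y0+.5)*f)),(0,0,255),1)
    cv2.imwrite(out,c)
E
python3 - <<'E'
from h import *
crop("pics/top0.png",130,145,240,245,6,"pics/ct1.png")
crop("pics/top0.png",310,110,370,195,7,"pics/ct2.png")
crop("pics/side0.png",195,120,300,205,7,"pics/cs1.png")
crop("pics/side0.png",315,190,410,280,6,"pics/cs2.png")
E
```

```text
(no output)
```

View pics/ct1.png

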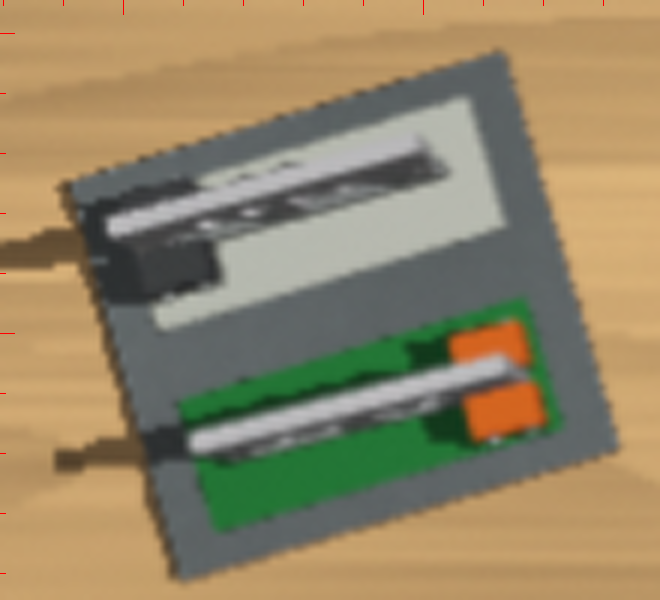

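View pics/ct2.png

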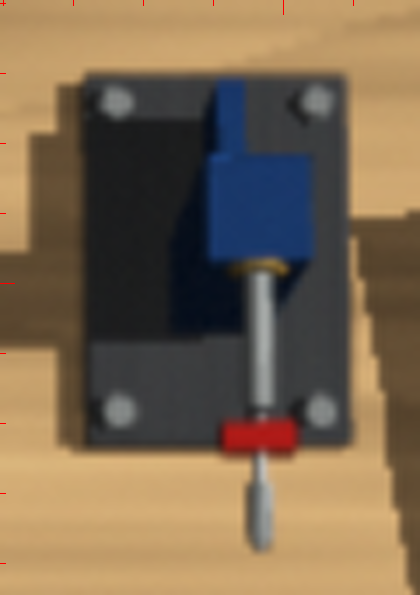

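View pics/cs1.png

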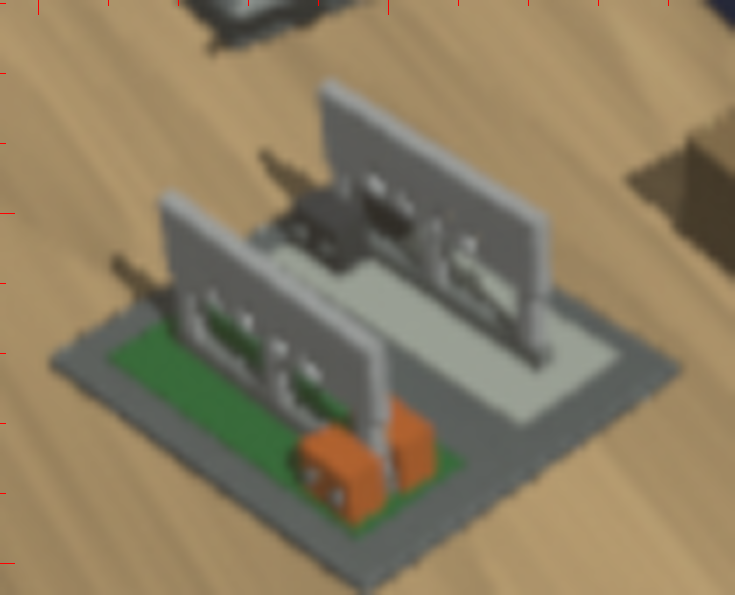

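View pics/cs2.png

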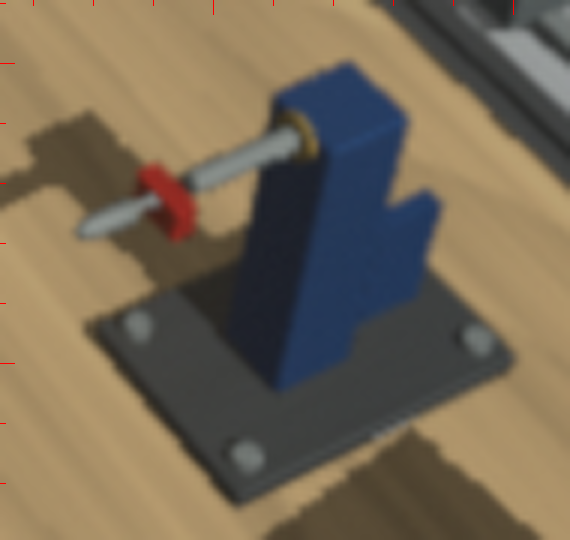

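```bash
python3 - <<'E'
from h import *
np.set_printoptions(precision=4,suppress=True)
T=lambda X,Y:(310+X/7-.5,110+Y/7-.5); S=lambda X,Y:(315+X/6-.5,190+Y/6-.5)
t=lambda X,Y:(130+X/6-.5,145+Y/6-.5); s=lambda X,Y:(195+X/7-.5,120+Y/7-.5)
for nm,a,b in [("tip",S(80,232),T(259,548)),("root",S(298,138),T(260,268)),("stop mid",S(170,200),T(259,430)),
  ("barL",s(166,193),t(191,441)),("barR",s(382,347),t(517,362)),
  ("wL",s(326,85),t(108,225)),("wR",s(545,215),t(420,146)),]:
    P,e=tri(a,b);print(nm,P,e,"top@z",onz("top",b,P[2])[:2])
for nm,b,z in [("tip",T(259,548),.18),("root",T(260,268),.18),("barL",t(191,441),.106),("barR",t(517,362),.106),
 ("plate tl",T(85,75),.012),("bl",T(85,445),.012),("br",T(350,445),.012),("tr",T(345,75),.012)]:
    print(nm,onz("top",b,z))
for nm,b,z in [("tip",S(80,232),.18),("root",S(298,138),.18),("barL",s(166,193),.106),("barR",s(382,347),.106)]:
    print("side",nm,onz("side",b,z))
print(proj("top",bot.observe()["position"]),proj("side",bot.observe()["position"]))
E
```

```text
tip [ 0.5331 -0.257   0.1825] 0.0007300219879474342 top@z [ 0.5327 -0.2569]
root [ 0.6468 -0.2582  0.1818] 9.282477136588957e-05 top@z [ 0.6467 -0.2582]
stop mid [ 0.5808 -0.2575  0.1769] 0.0012636406398922593 top@z [ 0.5814 -0.2578]
barL [0.4511 0.281  0.1086] 0.00024351791156085304 top@z [0.451  0.2811]
barR [0.49   0.1197 0.1143] 0.000680042194876254 top@z [0.4897 0.1198]
wL [0.5581 0.3251 0.1067] 8.867403767565387e-05 top@z [0.5581 0.3251]
wR [0.5983 0.1681 0.1144] 0.004432240234951043 top@z [0.5962 0.169 ]
tip [ 0.533  -0.2571  0.18  ]
root [ 0.6471 -0.2584  0.18  ]
barL [0.4512 0.2817 0.106 ]
barR [0.4904 0.1209 0.106 ]
plate tl [ 0.7668 -0.198   0.012 ]
bl [ 0.5984 -0.1974  0.012 ]
br [ 0.5986 -0.3161  0.012 ]
tr [ 0.7673 -0.3156  0.012 ]
side tip [ 0.5348 -0.2555  0.18  ]
side root [ 0.6481 -0.2571  0.18  ]
side barL [0.4523 0.2843 0.106 ]
side barR [0.4941 0.1285 0.106 ]
[[ 47.5647 282.6143]] [[133.1988  91.6974]]
```

Emit:
{"fn": "servo_tool", "kwargs": {
  "plan": [
    [20, -36, 0, -0.11, -1],
    [41, -72, 0, -0.22, -1],
    [62, -108, 0, -0.33, -1],
    [82, -144, 0, -0.44, -1],
    [102, -180, 0, -0.55, -1],
    [122, -216, 0, -0.66, -1],
    [142, -252, 0, -0.77, -1],
    [162, -288, 0, -0.88, -1],
    [182, -324, 0, -0.89, -1],
    [200, -360, 0, -0.89, -1]
  ]
}}

```text
clock: 0.93
position: [0.4667, 0.2036, 0.2313]
tool_rot: [-3.142, 0.0, 1.81]
force: [1.7, 1.4, -0.6]
grip_width: 0.0855
```

```bash
python3 - <<'E'
from h import *
o=bot.observe();print(o["clock"],o["position"],o["tool_rot"],o["qpos"])
for n in("side","top"): cv2.imwrite(f"pics/{n}1.png",bot.grab_frame(n))
crop("pics/top1.png",130,145,240,245,6,"pics/ct3.png")
crop("pics/side1.png",190,80,300,205,6,"pics/cs3.png")
E
```

```text
0.9333 [0.4667014  0.20363758 0.2312647 ] [-3.14157439e+00  1.05760641e-04  1.81046512e+00] [-0.73433089  0.34736437  0.26469532  1.91188406 -0.11410919  0.89676445
 -0.17369552]
```

View pics/ct3.png

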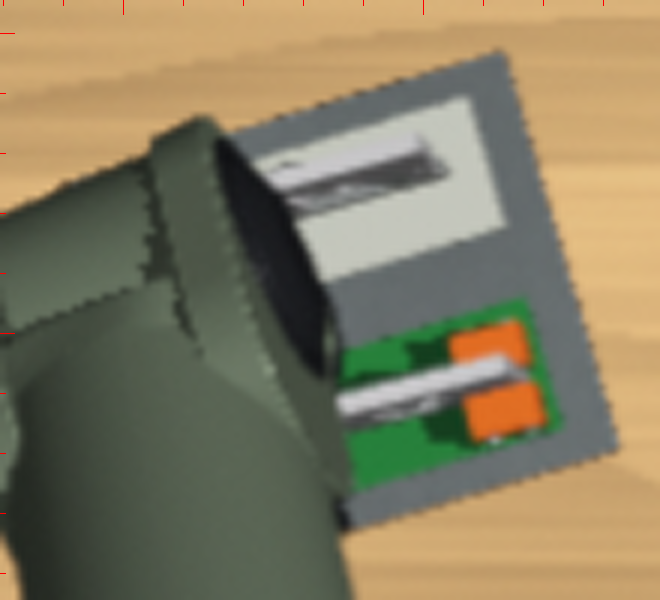

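View pics/cs3.png

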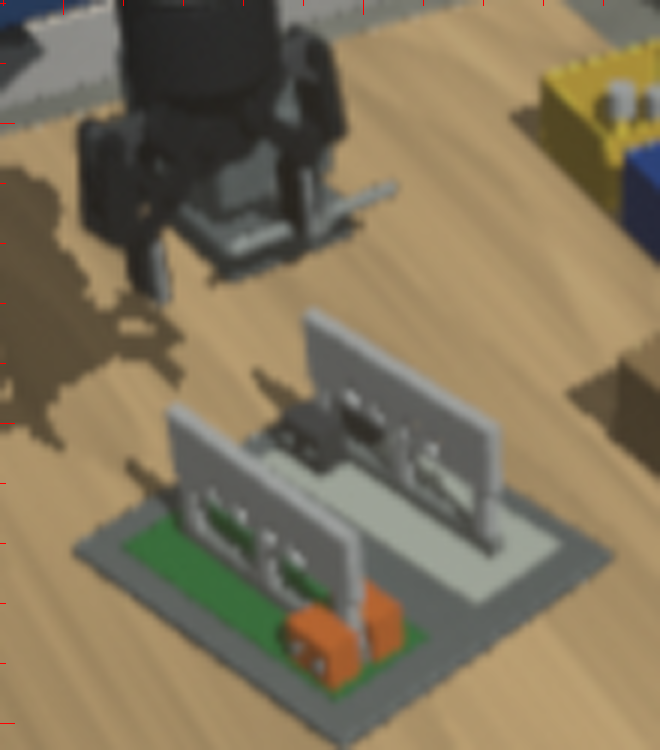

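Emit:
{"fn": "servo_tool", "kwargs": {
  "plan": [
    [3, -6, -10, 0, -1],
    [7, -14, -30, 0, -1],
    [7, -14, -55, 0, -1],
    [7, -14, -75, 0, -1],
    [7, -14, -90, 0, -1],
    [7, -14, -100, 0, -1],
    [7, -14, -104, 0, -1],
    [7, -14, -104, 0, -1],
    [7, -14, -104, 0, -1],
    [7, -14, -104, 0, -1]
  ]
}}

```text
clock: 1.87
position: [0.4735, 0.1918, 0.128]
tool_rot: [3.14, -0.0, 1.812]
force: [-0.7, -1.2, 1.2]
grip_width: 0.0857
```

```bash
python3 - <<'E'
from h import *
o=bot.observe();print(o["clock"],o["position"],o["tool_rot"],o["force"])
for n in("side",): cv2.imwrite(f"pics/{n}2.png",bot.grab_frame(n))
print(proj("side",o["position"]))
crop("pics/side2.png",190,80,300,205,6,"pics/cs4.png")
E
```

```text
1.8667 [0.47347966 0.19180522 0.12801174] [ 3.14046553e+00 -3.86178702e-04  1.81192810e+00] [-0.66483864 -1.18676904  1.20208597]
[[234.46584987 154.90542343]]
```

View pics/cs4.png

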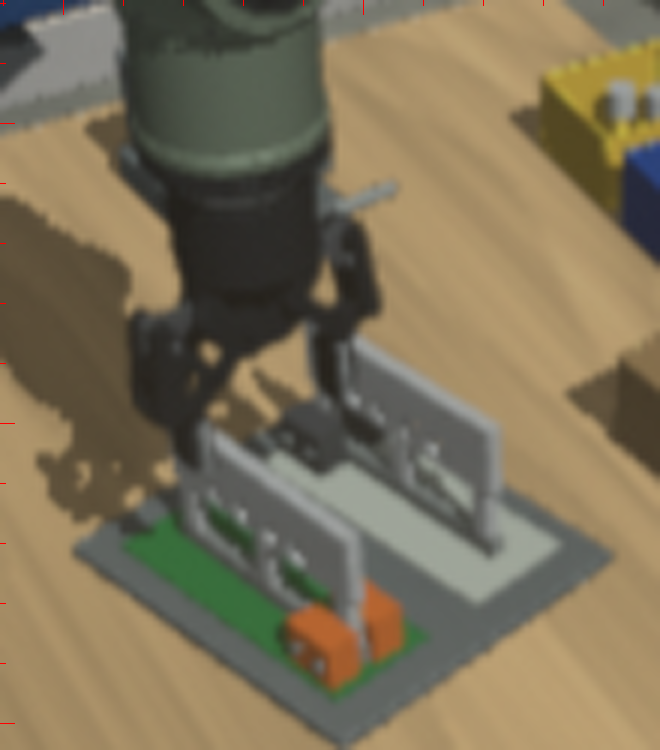

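Emit:
{"fn": "servo_tool", "kwargs": {
  "plan": [
    [0, -3, -15, 0, -1],
    [0, -3, -30, 0, -1],
    [0, -3, -38, 0, -1],
    [0, -3, -41, 0, -1],
    [0, -3, -41, 0, -1],
    [0, -3, -41, 0, 0.2],
    [0, -3, -41, 0, 0.6],
    [0, -3, -41, 0, 0.8],
    [0, -3, -41, 0, 1],
    [0, -3, -41, 0, 1]
  ],
  "squeeze": 50
}}

```text
clock: 2.75
position: [0.4732, 0.1886, 0.0866]
tool_rot: [3.141, -0.0, 1.812]
force: [0.2, -0.1, 0.4]
grip_width: 0.0254
```

Emit:
{"fn": "servo_tool", "kwargs": {
  "plan": [
    [0, 0, 0, 0, 1],
    [0, 0, 0, 0, 1],
    [0, 0, 0, 0, 1],
    [0, 0, 0, 0, 1],
    [0, 0, 0, 0, 1],
    [0, 0, 0, 0, 1],
    [0, 0, 0, 0, 1],
    [0, 0, 0, 0, 1],
    [0, 0, 0, 0, 1],
    [0, 0, 0, 0, 1]
  ]
}}

```text
clock: 3.58
position: [0.4733, 0.1886, 0.0864]
tool_rot: [3.141, -0.0, 1.812]
force: [1.5, 0.5, 5.4]
grip_width: 0.0087
```

```bash
python3 - <<'E'
from h import *
o=bot.observe();print(o["clock"],o["position"],o["tool_rot"],o["force"],o["moment"],o["grip_width"])
for n in("side",): cv2.imwrite(f"pics/{n}3.png",bot.grab_frame(n))
crop("pics/side3.png",190,80,300,205,6,"pics/cs5.png")
E
```

```text
3.5833 [0.47331728 0.18857415 0.08642702] [ 3.14113457e+00 -1.04665141e-04  1.81168277e+00] [1.50447035 0.4620831  5.40208356] [ 0.04643481 -0.49189237 -0.03267489] 0.008746582416049904
```

View pics/cs5.png

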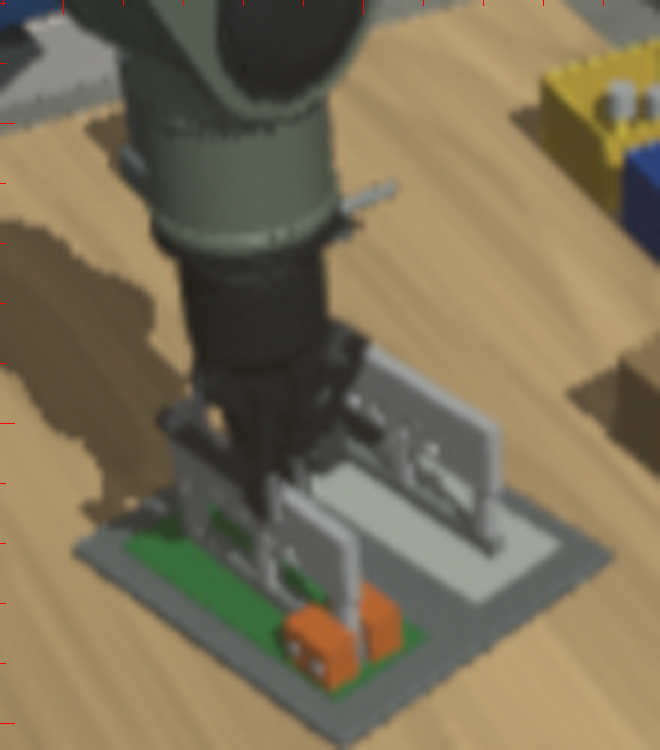

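Emit:
{"fn": "servo_tool", "kwargs": {
  "plan": [
    [0, 0, 5, 0, 1],
    [0, 0, 20, 0, 1],
    [0, 0, 40, 0, 1],
    [0, 0, 60, 0, 1],
    [0, 0, 80, 0, 1],
    [0, 0, 100, 0, 1],
    [0, 0, 115, 0, 1],
    [0, 0, 125, 0, 1],
    [0, 0, 130, 0, 1],
    [0, 0, 130, 0, 1]
  ]
}}

```text
clock: 4.47
position: [0.473, 0.1886, 0.2167]
tool_rot: [3.141, -0.0, 1.812]
force: [0.3, -0.1, -4.1]
grip_width: 0.0086
```

Emit:
{"fn": "servo_tool", "kwargs": {
  "plan": [
    [0, -10, 0, -0.03, 1],
    [0, -30, 0, -0.06, 1],
    [0, -55, 0, -0.09, 1],
    [0, -85, 0, -0.12, 1],
    [0, -115, 0, -0.15, 1],
    [0, -145, 0, -0.18, 1],
    [0, -175, 0, -0.21, 1],
    [0, -205, 0, -0.24, 1],
    [0, -230, 0, -0.24, 1],
    [0, -250, 0, -0.24, 1]
  ]
}}

```text
clock: 5.3
position: [0.4717, -0.0651, 0.2156]
tool_rot: [-3.14, 0.001, 1.567]
force: [0.6, -0.3, -4.4]
grip_width: 0.0086
```

Emit:
{"fn": "servo_tool", "kwargs": {
  "plan": [
    [0, -20, 0, 0, 1],
    [0, -45, 0, 0, 1],
    [0, -75, 0, 0, 1],
    [0, -105, 0, 0, 1],
    [0, -135, 0, 0, 1],
    [0, -160, 0, 0, 1],
    [0, -180, 0, 0, 1],
    [0, -192, 0, 0, 1],
    [0, -196, 0, 0, 1],
    [0, -196, 0, 0, 1]
  ]
}}

```text
clock: 6.13
position: [0.4722, -0.2583, 0.2157]
tool_rot: [-3.14, -0.0, 1.569]
force: [-0.2, 0.0, -4.5]
grip_width: 0.0089
```

```bash
python3 - <<'E'
from h import *
o=bot.observe();print(o["clock"],o["position"],o["tool_rot"],o["force"],o["moment"],o["grip_width"])
for n in("side","top"): cv2.imwrite(f"pics/{n}4.png",bot.grab_frame(n))
crop("pics/side4.png",260,150,420,280,5,"pics/cs6.png")
crop("pics/top4.png",290,110,400,220,6,"pics/ct6.png")
E
```

```text
6.1333 [ 0.47223963 -0.2582696   0.21571958] [-3.14047495e+00 -1.39460026e-04  1.56939504e+00] [-0.23950955  0.01691095 -4.47635974] [-0.03093178  0.00373504 -0.00429217] 0.008946776288683804
```

View pics/cs6.png

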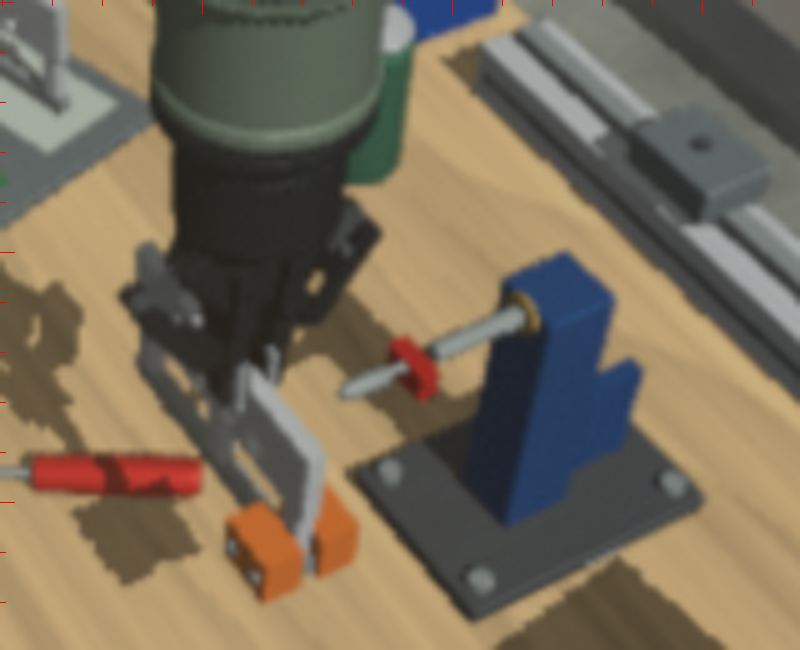

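View pics/ct6.png

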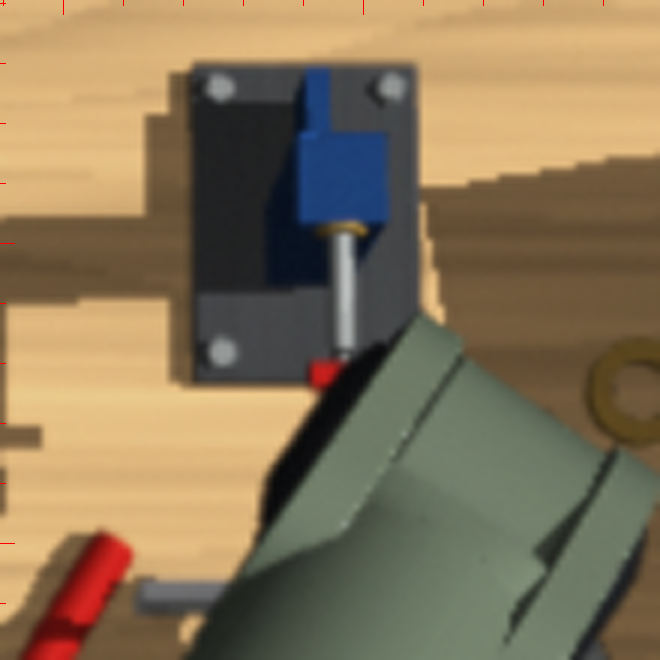

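```bash
cat >> h.py <<'E'
def overlay(img,n,x,y0,zrow,yaw=0.0,tip=0.533,yp=-0.2575,zp=0.18,f=5,box=None,out=None,hole=-12):
    # hole centre at (x,y0,zrow)
    im=img.copy();x0,yy0,x1,y1=box
    c=cv2.resize(im[yy0:y1,x0:x1],None,fx=f,fy=f,interpolation=cv2.INTER_CUBIC)
    R=np.array([[np.cos(yaw),-np.sin(yaw),0],[np.sin(yaw),np.cos(yaw),0],[0,0,1]])
    def L(pts,col,loc=True):
        p=np.array(pts)/1000.
        if loc: p=(p-[0,hole/1000.,0.058])@R.T+[x,y0,zrow]
        q=(proj(n,p)-[x0,yy0]+.5)*f
        cv2.polylines(c,[np.round(q).astype(int)],False,col,1,cv2.LINE_AA)
    for X in(-5,5):
        L([(X,-80,46),(X,80,46),(X,80,94),(X,-80,94),(X,-80,46)],(255,255,0))
        a=np.linspace(0,2*np.pi,30)
        for h in(-36,-12,12,36): L(np.c_[np.full(30,X),h+8*np.cos(a),58+8*np.sin(a)],(255,255,0))
    for s in(1,-1): L([(s*5,-84,0),(s*5,-84,30),(s*5,-48,30),(s*27,-48,30),(s*27,-84,30),(s*27,-84,0),(s*5,-84,0)],(255,0,255))
    for d in(-5.5,5.5): L([(tip*1e3+7,yp*1e3+d,zp*1e3),(tip*1e3+27,yp*1e3+d,zp*1e3)],(0,255,255),False); L([(tip*1e3+7,yp*1e3,zp*1e3+d),(tip*1e3+27,yp*1e3,zp*1e3+d)],(0,255,0),False)
    L([(tip*1e3,yp*1e3,zp*1e3),(tip*1e3+114,yp*1e3,zp*1e3)],(0,255,255),False)
    cv2.imwrite(out,c)
E
python3 - <<'E'
from h import *
overlay(cv2.imread("pics/side4.png"),"side",.4722,-.2583,.1993,box=(260,150,420,280),f=5,out="pics/os1.png")
overlay(cv2.imread("pics/top4.png"),"top",.4722,-.2583,.1993,box=(290,110,400,220),f=6,out="pics/ot1.png")
E
```

```text
(no output)
```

View pics/os1.png

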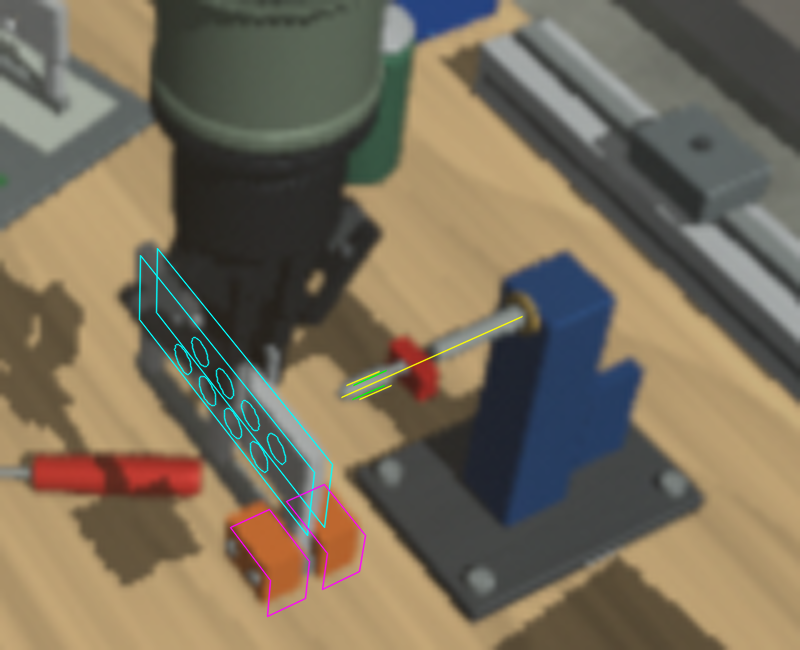

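View pics/ot1.png

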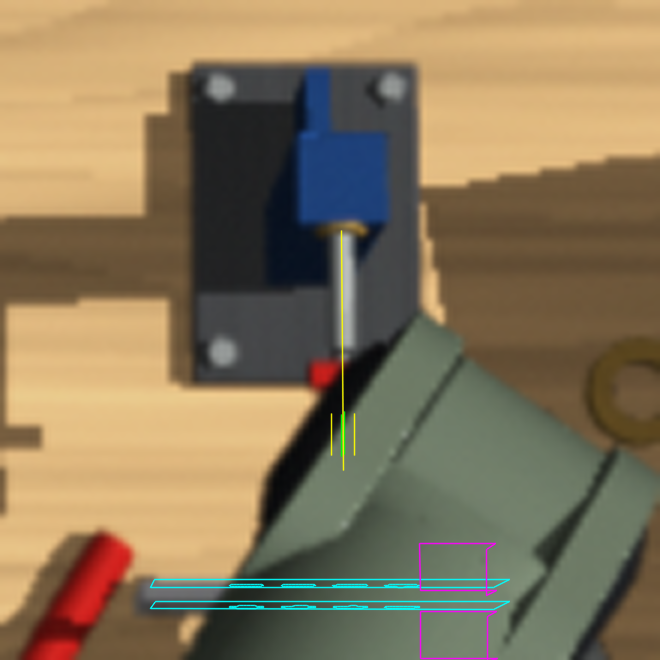

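```bash
sed -i 's/^    for s in(1,-1): L/    for Y in(-80,80): L([(-5,Y,94),(-5,Y,0),(5,Y,0),(5,Y,94)],(255,255,0))\n    for s in(1,-1): L/' h.py
python3 - <<'E'
from h import *
a=cv2.imread("pics/side4.png");b=cv2.imread("pics/top4.png")
for i,(dx,dy,dz) in enumerate([(0,0,0),(-.001,.0035,0)]):
    overlay(a,"side",.4722+dx,-.2583+dy,.1993+dz,box=(280,190,345,275),f=8,out="pics/t.png");A=cv2.imread("pics/t.png")
    overlay(b,"top",.4722+dx,-.2583+dy,.1993+dz,box=(300,195,335,225),f=8,out="pics/t.png");B=cv2.imread("pics/t.png")
    cv2.imwrite(f"pics/os2_{i}.png",np.hstack([A,np.pad(B,((0,A.shape[0]-B.shape[0]),(0,0),(0,0)))])[:, :800])
c=np.hstack
E
```

```text
(no output)
```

View pics/os2_0.png

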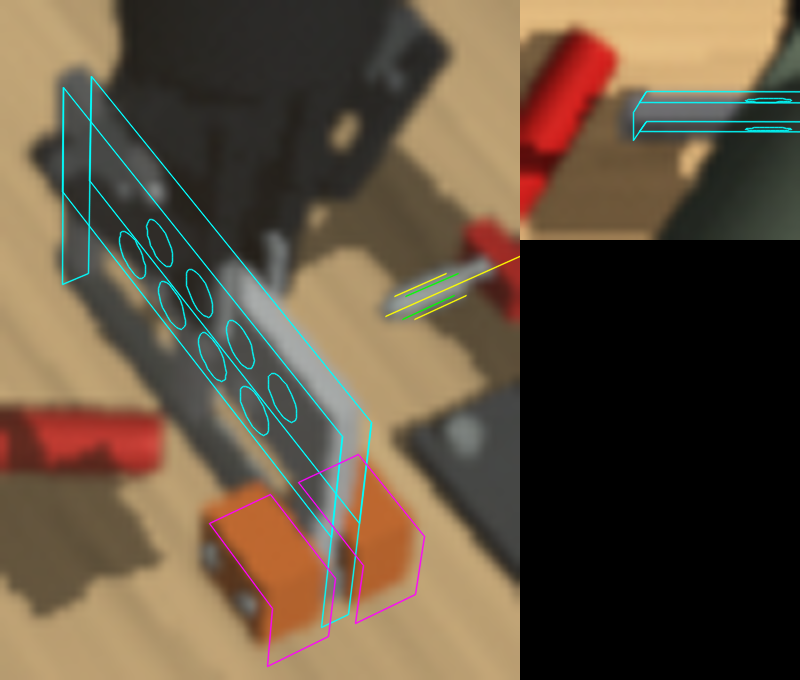

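View pics/os2_1.png

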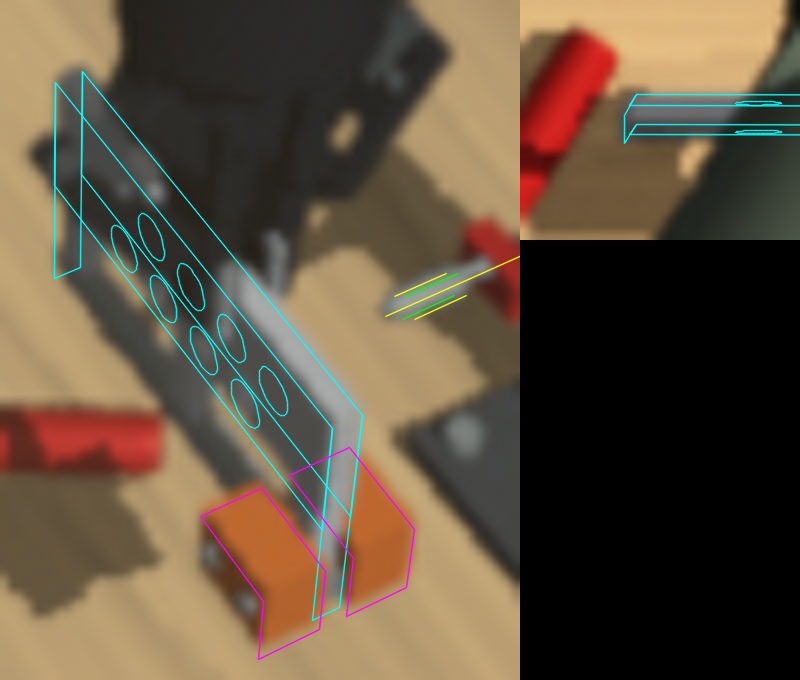

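```bash
python3 - <<'E'
from h import *
M=[]
for i in range(16):
    bot.grab_frame("side");o=bot.observe();M.append(np.r_[o["force"],o["moment"]])
M=np.array(M);m=M.mean(0);print(o["clock"],m,M.std(0)/4);print("com y",m[3]/m[2],"com x",-m[4]/m[2])
E
```

```text
7.0333 [ 7.11025175e-02 -1.87549122e-01 -3.86051180e+00 -3.19073418e-02
 -3.50680884e-03 -8.19692070e-03] [0.07951574 0.12041462 0.08503717 0.01029796 0.00666327 0.00714327]
com y 0.008265054854200996 com x -0.0009083792589870051
```

Emit:
{"fn": "servo_tool", "kwargs": {
  "plan": [
    [0, -1, -8, 0, 1],
    [0, -3, -18, 0, 1],
    [5, -3, -18, 0, 1],
    [15, -3, -18, 0, 1],
    [25, -3, -18, 0, 1],
    [35, -3, -18, 0, 1],
    [42, -3, -18, 0, 1],
    [46, -3, -18, 0, 1],
    [46, -3, -18, 0, 1],
    [46, -3, -18, 0, 1]
  ]
}}

```text
clock: 7.87
position: [0.519, -0.2605, 0.1982]
tool_rot: [-3.141, 0.0, 1.572]
force: [-0.9, -0.2, -3.8]
grip_width: 0.009
```

```bash
python3 - <<'E'
from h import *
o=bot.observe();p=o["position"];print(o["clock"],p,o["tool_rot"],o["force"],o["moment"])
a=bot.grab_frame("side");b=bot.grab_frame("top")
cv2.imwrite("pics/side5.png",a);cv2.imwrite("pics/top5.png",b)
crop(a,290,185,370,270,8,"pics/s5.png")
overlay(a,"side",p[0]-.0005,p[1]+.003,p[2]-.0164,box=(290,185,370,270),f=8,out="pics/os5.png")
overlay(b,"top",p[0]-.0005,p[1]+.003,p[2]-.0164,box=(290,150,370,220),f=8,out="pics/ot5.png")
E
```

```text
7.8667 [ 0.51901899 -0.26050205  0.19820162] [-3.14122141e+00  2.03614335e-05  1.57180758e+00] [-0.88327962 -0.24924975 -3.80089908] [-0.01802747 -0.00675569 -0.01698027]
```

View pics/s5.png

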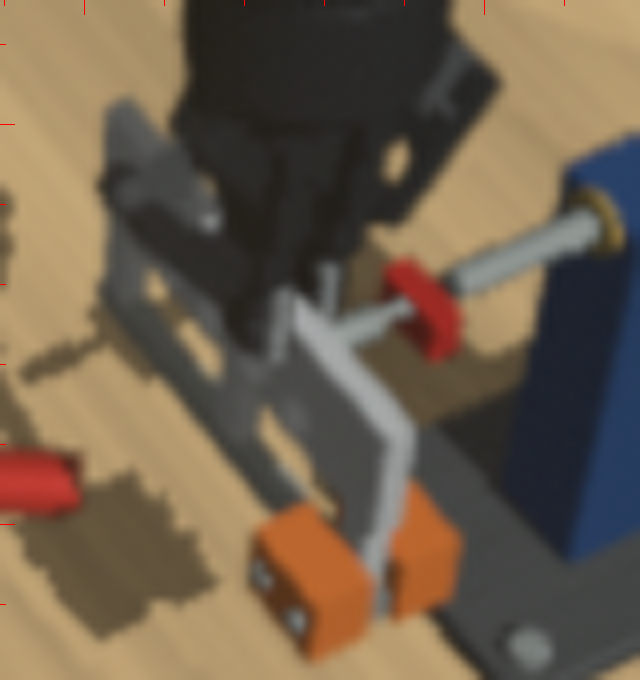

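View pics/os5.png

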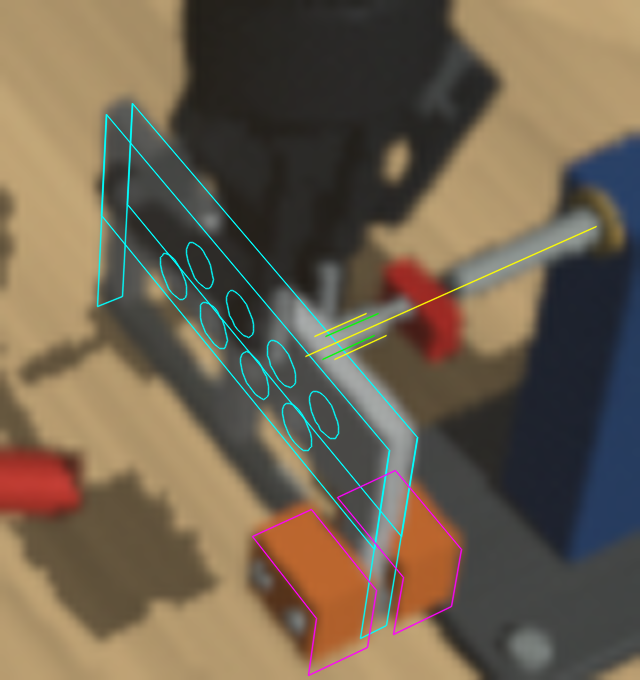

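View pics/ot5.png

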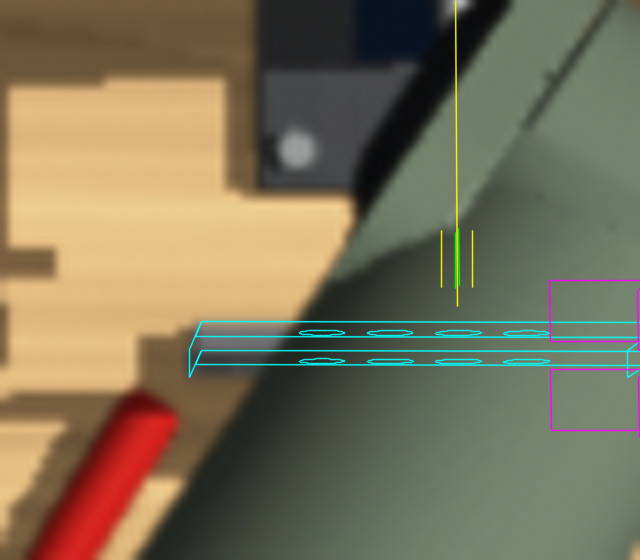

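Emit:
{"fn": "servo_tool", "kwargs": {
  "plan": [
    [0, 0, -1, 0, 1],
    [2, 0, -1.8, 0, 1],
    [4, 0, -1.8, 0, 1],
    [6, 0, -1.8, 0, 1],
    [8, 0, -1.8, 0, 1],
    [10, 0, -1.8, 0, 1],
    [12, 0, -1.8, 0, 1],
    [13, 0, -1.8, 0, 1],
    [14, 0, -1.8, 0, 1],
    [14, 0, -1.8, 0, 1]
  ]
}}

```text
clock: 8.8
position: [0.5333, -0.2604, 0.1964]
tool_rot: [-3.142, -0.0, 1.572]
force: [-0.2, -0.5, -4.6]
grip_width: 0.0086
```

```bash
cat > st.py <<'E'
from h import *
M=[]
for i in range(6):
    a=bot.grab_frame("side");o=bot.observe();M.append(np.r_[o["force"],o["moment"]])
m=np.mean(M,0);print(o["clock"],o["position"].round(4),o["tool_rot"].round(3),"F",m[:3].round(2),"M",m[3:].round(3))
import sys
cv2.imwrite(f"pics/side_{sys.argv[1]}.png",a);crop(a,290,185,370,270,8,f"pics/s_{sys.argv[1]}.png")
E
python3 st.py 6
```

```text
9.1 [ 0.533  -0.2605  0.1965] [-3.141 -0.     1.572] F [ 0.04  0.03 -4.05] M [-0.032 -0.002 -0.012]
```

View pics/s_6.png

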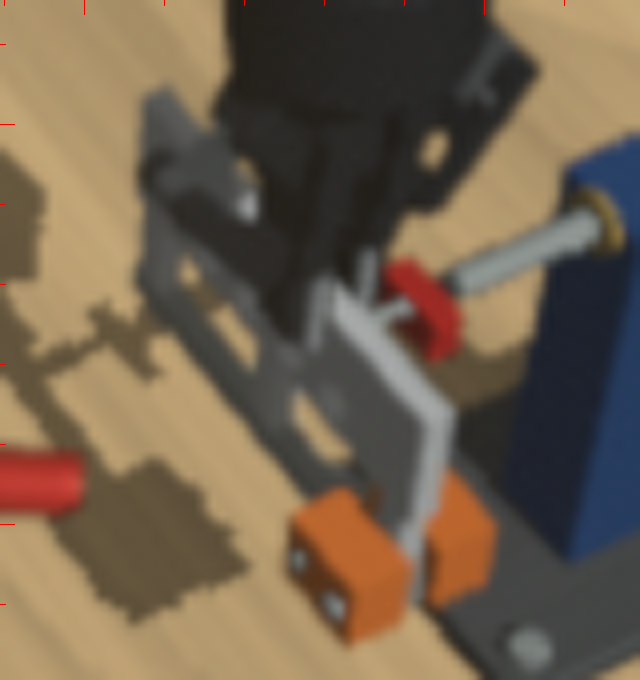

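Emit:
{"fn": "servo_tool", "kwargs": {
  "plan": [
    [1, 0, 0, 0, 1],
    [2.5, 0, 0, 0, 1],
    [4, 0, 0, 0, 1],
    [5, 0, 0, 0, 1],
    [6, 0, 0, 0, 1],
    [7, 0, 0, 0, 1],
    [8, 0, 0, 0, 1],
    [9, 0, 0, 0, 1],
    [10, 0, 0, 0, 1],
    [10, 0, 0, 0, 1]
  ]
}}

```text
clock: 9.93
position: [0.5433, -0.2605, 0.1965]
tool_rot: [3.142, -0.0, 1.572]
force: [0.1, -0.4, -3.6]
grip_width: 0.0089
```

```bash
python3 st.py 7
```

```text
10.2333 [ 0.543  -0.2605  0.1965] [-3.142  0.     1.572] F [ 0.07  0.03 -4.22] M [-0.01   0.005 -0.013]
```

View pics/s_7.png

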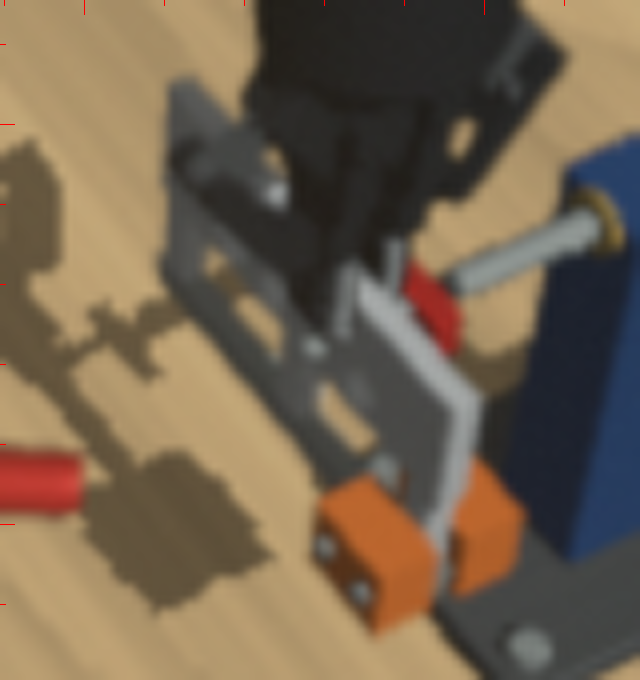

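Emit:
{"fn": "servo_tool", "kwargs": {
  "plan": [
    [1, 0, 0, 0, 1],
    [2.5, 0, 0, 0, 1],
    [4, 0, 0, 0, 1],
    [6, 0, 0, 0, 1],
    [8, 0, 0, 0, 1],
    [10, 0, 0, 0, 1],
    [12, 0, 0, 0, 1],
    [14, 0, 0, 0, 1],
    [15, 0, 0, 0, 1],
    [15, 0, 0, 0, 1]
  ]
}}

```text
clock: 11.07
position: [0.5583, -0.2605, 0.1964]
tool_rot: [-3.142, 0.0, 1.572]
force: [-0.7, -0.1, -4.3]
grip_width: 0.0086
```

```bash
python3 st.py 8
```

```text
11.3667 [ 0.558  -0.2605  0.1965] [-3.142 -0.     1.572] F [ 0.15  0.14 -4.05] M [-0.011 -0.003 -0.023]
```

View pics/s_8.png

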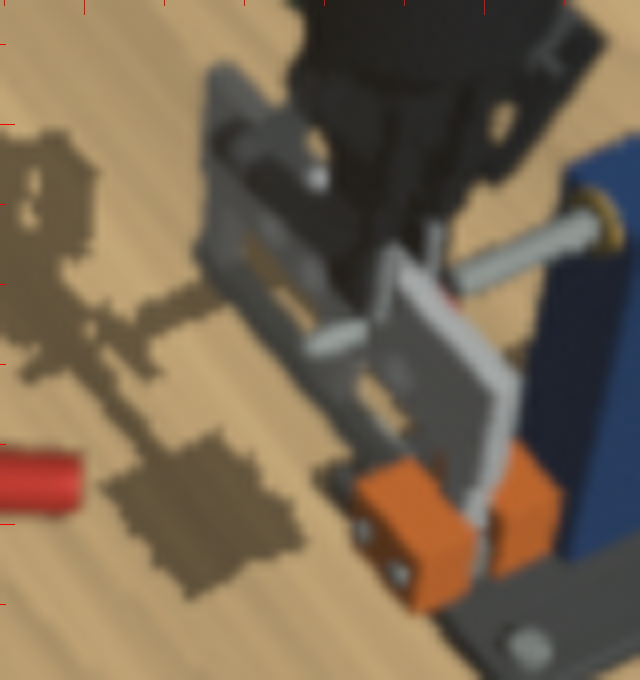

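Emit:
{"fn": "servo_tool", "kwargs": {
  "plan": [
    [1, 0, 0, 0, 1],
    [2, 0, 0, 0, 1],
    [3, 0, 0, 0, 1],
    [4, 0, 0, 0, 1],
    [5, 0, 0, 0, 1],
    [6, 0, 0, 0, 1],
    [6.5, 0, 0, 0, 1],
    [7, 0, 0, 0, 1],
    [7, 0, 0, 0, 1],
    [7, 0, 0, 0, 1]
  ]
}}

```text
clock: 12.2
position: [0.5651, -0.2605, 0.1965]
tool_rot: [-3.142, 0.0, 1.572]
force: [0.1, 0.6, -4.5]
grip_width: 0.0086
```

```bash
python3 st.py 9
```

```text
12.5 [ 0.5651 -0.2605  0.1965] [-3.142 -0.     1.572] F [-0.09 -0.24 -4.  ] M [-0.033 -0.014 -0.007]
```

Emit:
{"fn": "servo_tool", "kwargs": {
  "plan": [
    [0.5, 0, 0, 0, 1],
    [1, 0, 0, 0, 1],
    [1.5, 0, 0, 0, 1],
    [2, 0, 0, 0, 1],
    [2.5, 0, 0, 0, 1],
    [2.5, 0, 0, 0, 1],
    [2.5, 0, 0, 0, 1],
    [2.5, 0, 0, 0, 1],
    [2.5, 0, 0, 0, 1],
    [2.5, 0, 0, 0, 1]
  ]
}}

```text
clock: 13.33
position: [0.5675, -0.2605, 0.1964]
tool_rot: [-3.141, -0.0, 1.572]
force: [-3.2, 0.3, -2.8]
grip_width: 0.009
```

```bash
python3 st.py 10
```

```text
13.6333 [ 0.5676 -0.2605  0.1965] [-3.141 -0.     1.572] F [-2.75  0.11 -3.15] M [0.042 0.698 0.015]
```

Emit:
{"fn": "servo_tool", "kwargs": {
  "plan": [
    [-0.7, 0, 0, 0, 1],
    [-1.3, 0, 0, 0, 1],
    [-1.3, 0, -1, 0, 1],
    [-1.3, 0, -2, 0, 1],
    [-1.3, 0, -3, 0, 1],
    [-1.3, 0, -3.5, 0, 1],
    [-1.3, 0, -4, 0, 1],
    [-1.3, 0, -4.5, 0, 1],
    [-1.3, 0, -4.5, 0, 1],
    [-1.3, 0, -4.5, 0, 1]
  ]
}}

```text
clock: 14.47
position: [0.5663, -0.2605, 0.192]
tool_rot: [-3.142, 0.0, 1.572]
force: [0.0, -0.0, -4.1]
grip_width: 0.009
```

```bash
python3 st.py 11
```

```text
14.7667 [ 0.5663 -0.2605  0.192 ] [3.142 0.    1.572] F [ 0.18  0.06 -3.98] M [-0.021 -0.01  -0.007]
```

View pics/s_11.png

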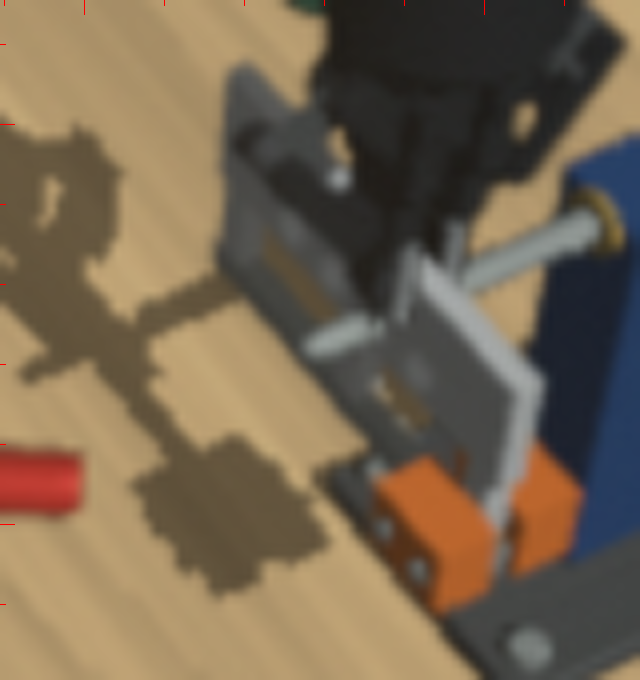

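Emit:
{"fn": "servo_tool", "kwargs": {
  "plan": [
    [0, 0, -0.3, 0, 1],
    [0, 0, -0.6, 0, 1],
    [0, 0, -0.9, 0, 1],
    [0, 0, -1.2, 0, 1],
    [0, 0, -1.2, 0, 1],
    [0, 0, -1.2, 0, 1],
    [0, 0, -1.2, 0, 1],
    [0, 0, -1.2, 0, 1],
    [0, 0, -1.2, 0, 1],
    [0, 0, -1.2, 0, 1]
  ]
}}

```text
clock: 15.6
position: [0.5663, -0.2605, 0.1908]
tool_rot: [-3.142, 0.0, 1.572]
force: [-0.2, -0.8, -2.8]
grip_width: 0.009
```

```bash
python3 st.py 12
```

```text
15.9 [ 0.5663 -0.2605  0.1908] [3.142 0.    1.572] F [-0.81  0.52 -2.32] M [ 0.008  0.074 -0.023]
```

Emit:
{"fn": "servo_tool", "kwargs": {
  "plan": [
    [0, 0, 0, 0, 0.75],
    [0, 0, 0, 0, 0.7],
    [0, 0, 0, 0, 0.65],
    [0, 0, 0, 0, 0.6],
    [0, 0, 0, 0, 0.55],
    [0, 0, 0, 0, 0.5],
    [0, 0, 0, 0, 0.45],
    [0, 0, 0, 0, 0.4],
    [0, 0, 0, 0, 0.4],
    [0, 0, 0, 0, 0.4]
  ]
}}

```text
clock: 16.73
position: [0.5663, -0.2605, 0.1908]
tool_rot: [3.142, -0.0, 1.572]
force: [-0.1, 0.3, -1.0]
grip_width: 0.0258
```

```bash
python3 st.py 13; python3 -c "
from h import *
print(bot.observe()['grip_width'])"
```

```text
17.0333 [ 0.5663 -0.2605  0.1908] [-3.142  0.     1.572] F [ 0.18 -0.23 -0.02] M [-0.009  0.014 -0.003]
0.025772202434453155
```

View pics/s_13.png

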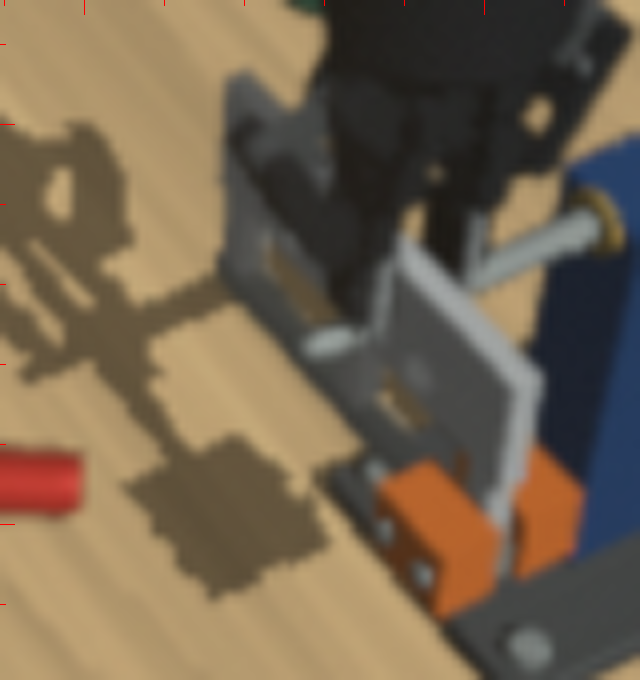

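Emit:
{"fn": "servo_tool", "kwargs": {
  "plan": [
    [0, 0, 1, 0, 0.4],
    [0, 0, 3, 0, 0.4],
    [0, 0, 7, 0, 0.4],
    [0, 0, 13, 0, 0.4],
    [0, 0, 20, 0, 0.4],
    [0, 0, 30, 0, 0.4],
    [0, 0, 42, 0, 0.4],
    [0, 0, 56, 0, 0.4],
    [0, 0, 70, 0, 0.4],
    [0, 0, 80, 0, 0.4]
  ]
}}

```text
clock: 17.87
position: [0.5666, -0.2607, 0.2731]
tool_rot: [3.14, 0.001, 1.572]
force: [-0.9, 0.2, 0.5]
grip_width: 0.0257
```

Emit:
{"fn": "servo_tool", "kwargs": {
  "plan": [
    [0, 0, 10, 0, 0.4],
    [-10, 0, 20, 0, 0.4],
    [-30, 10, 20, 0, 0.4],
    [-50, 40, 20, 0, 0.4],
    [-60, 70, 20, 0, 0.4],
    [-60, 100, 20, 0, 0.4],
    [-60, 130, 20, 0, 0.4],
    [-60, 160, 20, 0, 0.4],
    [-60, 180, 20, 0, 0.4],
    [-60, 185, 20, 0, 0.4]
  ]
}}

```text
clock: 18.7
position: [0.5058, -0.0721, 0.2911]
tool_rot: [-3.141, -0.001, 1.576]
force: [-1.3, 0.4, 0.3]
grip_width: 0.0256
```

```bash
python3 st.py 14; python3 - <<'E'
from h import *
a=cv2.imread("pics/side_14.png");b=bot.grab_frame("top");cv2.imwrite("pics/top14.png",b);print(bot.observe()["clock"])
overlay(a,"side",.5665,-.2575,.1745,box=(290,185,370,270),f=8,out="pics/os14.png")
crop(b,290,110,400,220,6,"pics/t14.png")
E
```

```text
19.0 [ 0.5061 -0.0768  0.2909] [3.142 0.    1.57 ] F [-0.02 -0.17  0.53] M [-0.011 -0.023  0.016]
19.05
```

View pics/os14.png

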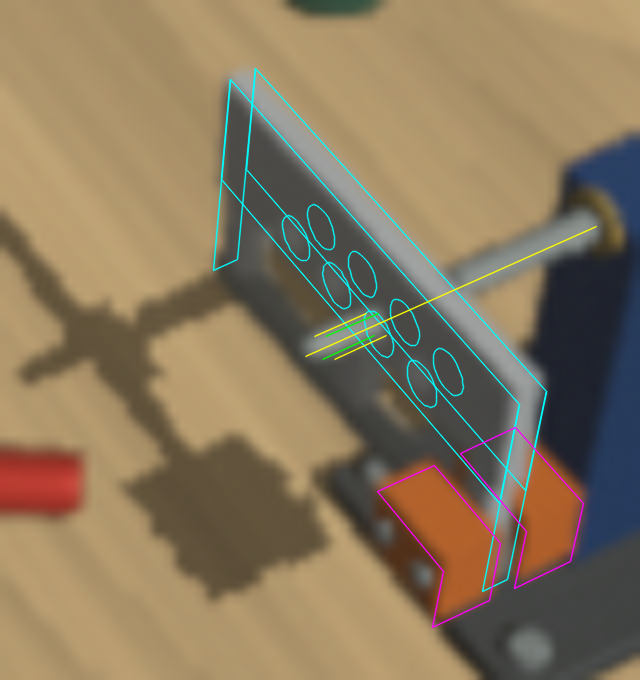

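View pics/s_14.png

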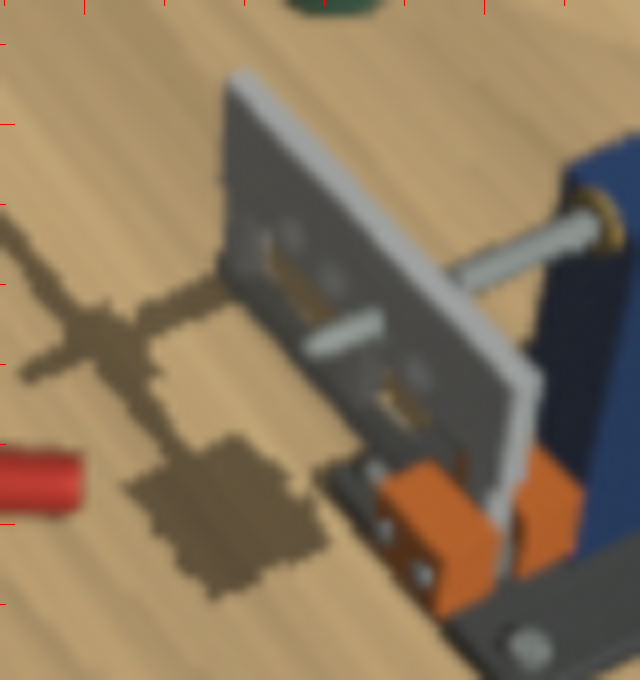

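View pics/t14.png

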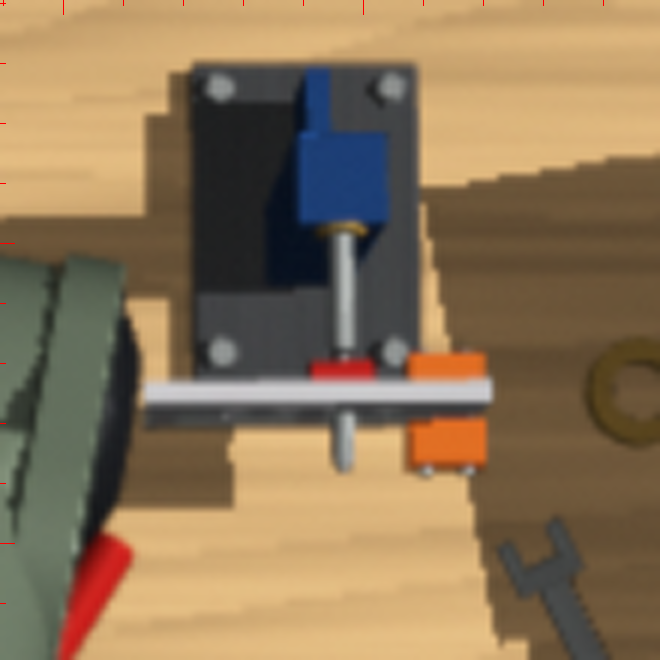

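View pics/side_14.png

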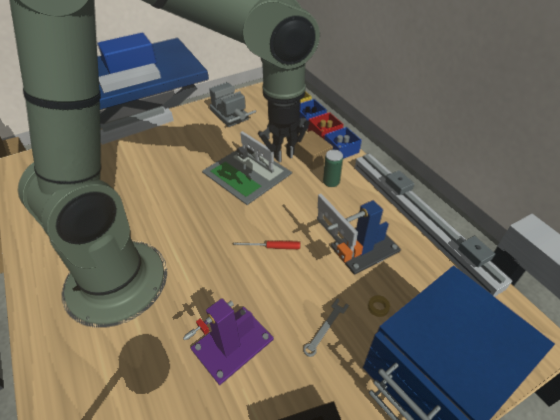

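Emit:
{"fn": "servo_tool", "kwargs": {
  "plan": [
    [0, 0, 5, 0, 0.4],
    [0, 0, 5, 0, 0.4],
    [0, 0, 5, 0, 0.4],
    [0, 0, 5, 0, 0.4],
    [0, 0, 5, 0, 0.4],
    [0, 0, 5, 0, 0.4],
    [0, 0, 5, 0, 0.4],
    [0, 0, 5, 0, 0.4],
    [0, 0, 5, 0, 0.4],
    [0, 0, 5, 0, 0.4]
  ]
}}

```text
clock: 19.88
position: [0.5063, -0.0755, 0.2958]
tool_rot: [-3.142, 0.0, 1.572]
force: [0.5, 0.1, -0.6]
grip_width: 0.0261
```

```bash
python3 - <<'E'
from h import *
a=cv2.imread("pics/side_14.png");b=bot.grab_frame("side")
d=cv2.absdiff(a,b)[185:270,310:400];print(d.max(),d.mean())
print(bot.observe()["clock"],bot.job_done())
E
```

```text
2 0.35995642701525055
the job is handed in; nothing more can be done
19.9333 None
```

The bracket from the green bay, which is `bracket_plastic`, now hangs on the blue stand's pin by its y = -12 mm hole. I handed the job in at 19.9 s; it gives no verdict.

- **Sliding on:** I felt the red stop at about 2.8 N, the highest force I read on the way in. I then backed off about 1.2 mm and lowered the bracket. It touched down about 5.5 mm below the pin axis, which matches the groove and not the land, and then I let go.
- **Last checks:** The pictures show the pin through the right hole and the bar right in front of the stop. The bar is level to about 0.02 rad. Two side pictures nearly a second apart showed no motion around the bracket. The arm is clear of everything, and the other bracket and the bench things look unmoved; I judged that by eye, not by measuring.
- **Disagreements:**
  - My first picture-based estimate of where the bracket sat along its length was about 3 mm off. I corrected for that before going onto the pin.
  - The wrist moments suggested about 8 mm for that same offset, but those readings were noisy.
  - Two-view heights for the pin came out about 2 mm above the stated 180 mm, but where the bracket touched down agreed with 180 mm.

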